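# Open the safety cap of a cleaner bottle in its bench holder

### The job

Set the blue cleaner bottle down (do not drop it) in the yellow bottle holder, turned so that its flat sides fit between the holder's walls. Then press its red safety cap down, twist it anticlockwise until it is free, and lift it straight up off the bottle. Finish while still holding the cap upright in the gripper about 10 cm above where it sat, over the bottle, which stays standing in the holder; keep the bottle upright throughout and leave the other things where they are.

Things in the scene. Friction and masses are not known exactly. Their poses are not given: they have to be found in the camera images.
- bottle_center (a point): blue rectangular cleaner bottle, loose, 60 mm (its x) by 86 mm (its y), 0.35 to 0.55 kg, starts upright on the table. Point: on its axis, 55 mm above its underside; z up. Shoulder 110 mm above the underside, neck and cap above it on the same axis. Fits the holder either way round. Can be carried by its locked cap, with which it turns (4 degrees of play).
- cap_center (a point): red round ribbed safety cap with white arrows, 54 mm across, 41 mm tall, 35 g. Point: its centre, half-way up, on the axis; z up. It starts locked on the bottle, this point at cap_seat, x axis parallel to the bottle's, 9 mm free between its lower edge and the shoulder. Grip it from above across its diameter. Lifted 35 mm it is clear of the neck.
- cap_seat (a point): point on the bottle's axis, 139.5 mm above its underside, where the locked cap's centre sits. The push-and-turn lock: pressed down 4.5 to 8 mm (8 is a hard stop) the cap turns anticlockwise seen from above. From 44 to 76 degrees of turn relative to the bottle it is free to lift (76 is a hard stop; clockwise is blocked). Let up earlier, it stays caught.
- spring (a joint): spring plunger under the cap, in the bottle's mouth (m): 0 with the cap locked at rest, grows as the cap is pressed down, 0.008 at the hard stop, -0.0027 with the cap off. It pushes up with 4 N at 0 and 1.5 N more per mm (about 11 N at 0.0045, 16 N at 0.008).
- holder_floor (a point): bottle holder, fixed: yellow steel nest walled on four sides, inside 68 mm (its x) by 96 mm (its y); the bottle has 4 and 5 mm on each side and can turn in it about 6 degrees either way before the walls stop it. Point: centre of its floor, 5 mm above the table; z up. Walls rise 25 mm above the floor, then flare outward to 34 mm. Outside 110 by 136 mm.
- flashlight: black and yellow flashlight, 145 mm long, 38 mm high, lying between the bottle's and the holder's places; bystander, not to be moved; origin at the middle of its underside
- tape_roll: brown tape roll, 96 mm across, 45 mm high, lying flat; bystander, not to be moved; origin at the middle of its underside
- jar: glass jar with steel lid, 66 mm across, 90 mm high; bystander, not to be moved; origin at the middle of its underside
- plain_bottle: round green bottle with white cap, 68 mm across, 190 mm high; bystander, not to be moved; origin at the middle of its underside
- paint_can: paint can, 104 mm across, 115 mm high; bystander, not to be moved; origin at the middle of its underside
- screwdriver: screwdriver lying at the side; bystander, not to be moved; origin at the underside
- carton: closed cardboard carton 170 x 240 x 110 mm; bystander, not to be moved; origin at the middle of its underside
There are look-alikes about, which are no part of the job. There is more than one size of the part that bears bottle_center; the job needs the smallest. Of the things shaped like the part that bears cap_center, the red one is meant.

How it is judged:
By the outcome, as a careful person would: the job done as asked, in the order asked, and still so for the second after the job is handed in, while the arm keeps its last pose, push and grip.
It also fails if it takes over 45 s, if anything falls off the work surface, if the arm or the gripper's body presses on something with over 40 N, if the wrist force passes 120 N, or if a joint passes its speed limit or range.

### The arm

A 6-joint arm with a two-finger parallel gripper is mounted at the origin on the work surface. World frame = base frame: x ahead of the robot, y to its left, z up, the work surface at z = 0. Lengths are in mm, angles in rad, forces in N, time in s.
With the tool pointing down it reaches from about 350 to 775 mm from the base axis. Payload 7.3 kg.
Tool frame: the origin (TCP) lies on the front face of the gripper's body, between the roots of the fingers; the fingertips stand 66 mm ahead of it and the grasp point (between the pads) lies 47 mm ahead of it; x points along the fingers, y is the direction in which the jaws open and shut, and the axes are right-handed (so a half turn about x gives the same grasp; the last joint's range is limited). The gripper opens to 92 mm and grips with 3 to 60 N. Pads are 19 mm wide; open, the fingers measure 130 mm over their backs; the gripper's body (75 mm by 190 mm) begins 47 mm behind the grasp point.
Start: joints at [1.198, 0.342, 1.524, -0, 1.275, -0.146], TCP at [118.033, 511.573, 292.241] pointing down, gripper open.
Joint ranges: [-2.53, 2.53], [-0.77, 2.02], [0.04, 2.7], [-1, 4.14], [0.28, 2.66], [-3.11, 3.11]. Speed limits (rad/s): [2.57, 2.57, 3.14, 3.14, 3.14, 3.14].

### API

Orientations are given as a unit quaternion [w, x, y, z].
In Python, from rig import observe, capture, camera_info, sign_off, boxes_of, tip_of gives the robot as it stands.
- The arm moves only by the tool step_arm, never from a script. Its argument "commands" is a list of rows, each an object of numbers: "x", "y", "z": the shift along the tool's x, y, z scaled (see below); "rx", "ry", "rz": the turn, a rotation vector about the tool's x, y, z scaled (see below). In form: [{"x": .., "y": .., "z": .., "rx": .., "ry": .., "rz": ..}, ...]. A call has 1 to 10 rows; each row is the pose to reach, as a shift and turn from the pose commanded when the call began, along the tool's axes at that moment, turning the shorter way round; what a row does not reach only later rows make up. The controller multiplies each number of a shift by 300 mm and each number of a turn by 180 degrees. A row lasts 1/8 s, in which the tool goes at most 62.5 mm and 10.7 degrees, less where a joint would pass 70% of its speed; a pose out of reach is approached as far as the arm can. A call with a number of a shift or a turn outside -1 to 1 is refused whole. A call with a gripper value outside its range is refused whole. "hand" is the opening, from 0 (shut) to 1 (fully open), set as the call begins (left out, the last holds). The fingers move at their own pace and stop on an object; the grip force is fixed at half the most. Time passes only in rows, so rows that repeat a pose let the fingers close. It gives the time, the measured TCP pose, the force and the opening at its end, in the units of the state.
- observe(): the state, without advancing time (a new reading comes with each control period).
- capture(name): name is "scene" or "top" or "wrist"; returns (picture, depth): 384x512x3 uint8, red, green, blue; 384x512 float32, mm along the optical axis (not along the pixel's ray), 0 where there is no reading.
- camera_info(name): a dict with "K" (3x3 intrinsics, pixels), "D" ([k1, k2, p1, p2, k3] as OpenCV has them; the pictures are not rectified), "R" (3x3) and "t" (3): a world point X has camera coordinates R X + t. Camera axes: x right, y down, z forward; pixel columns grow to the right and rows downward; lengths in mm; the calibration is good to about 2 mm. A picture is of the moment at which its call begins: read the wrist's pose just before it. camera_info takes no time and is no camera call; for the wrist camera it gives the pose at the moment of the call.
- sign_off(): hands the job in, once; it reports no verdict.
Trained networks look in the newest picture that a camera, given by its name, has taken for a name from the list of things; names that differ only in an ending like _2 or _b are one class to them, and where a whole thing is asked for, a point or a joint stands for the part that bears it (a point fixed in the world has none). Each returns a list of dicts, best first, with "conf" (0 to 1); they miss things now and then, are a little off and sometimes report something else, mostly with a low value. They report only what shows in the picture. A call takes as long as a camera call. They do not tell look-alikes from the thing itself.
- boxes_of(camera, thing): "box" ([left, top, width, height] in pixels, round what is visible of it).
- tip_of(camera, thing): "location" ([row, column] in pixels: a listed point, or the origin of a listed thing).
The state is a dict: "time": time; "qpos": joint angles; "qvel": joint speeds; "effort": joint torques, N m; "ee_pos": TCP position; "tool_rot": TCP orientation; "force": force on the tool from outside, world axes, zero at the start; "torque": the same for the moment, N m; "grip_width": opening from 0.0 (shut) to 1.0 (fully open).
Only numpy, scipy, OpenCV 4.12 (cv2) and the standard library are available. Lean on these libraries where they do the work, as an engineer would, in place of code of your own. Each camera call takes 0.05 s, during which the arm holds its last target.

## Working session

There is one attempt and no reset: what is moved stays moved. The work goes in short steps, Python scripts to look and compute and a tool call to move; the robot and the scene stay as the last step left them, time stands still between calls to the robot, and variables do not carry over. Pictures are saved under pics/ and viewed, and the job is handed in when it is done.

Besides the shell and the picture viewer there is one more tool, called after "Request:" as name([rows], argument=value, ...), one row to a line, values as JSON. step_arm: Moves the arm, as the interface text tells. Its arguments: {"type":"object","properties":{"commands":{"type":"array"},"hand":{"type":"number"}},"required":["commands"]}

```bash
mkdir -p pics; ls; cat > h.py <<'E'
import numpy as np, cv2
from rig import *
def save(n,im): cv2.imwrite('pics/'+n+'.png',cv2.cvtColor(im,cv2.COLOR_RGB2BGR))
def cloud(cam,depth):
    i=camera_info(cam);K=np.array(i['K']);D=np.array(i['D']);R=np.array(i['R']);t=np.array(i['t'])
    h,w=depth.shape
    uv=np.stack(np.meshgrid(np.arange(w),np.arange(h)),-1).reshape(-1,1,2).astype(np.float32)
    n=cv2.undistortPoints(uv,K,D).reshape(h,w,2)
    P=np.dstack([n*depth[...,None],depth])
    X=(P-t)@R
    X[depth<=0]=np.nan
    return X
E
python3 - <<'E'
from h import *
print(observe())
for c in ['scene','top']:
    p,d=capture(c); save(c+'0',p); np.save(c+'0.npy',cloud(c,d)); np.save(c+'0i.npy',p)
    for th in ['bottle_center','cap_center','holder_floor']:
        print(c,th,[(b['conf'],[round(v) for v in b['box']]) for b in boxes_of(c,th)][:4],[(b['conf'],b['location']) for b in tip_of(c,th)][:4])
E
```

```text
pics
{'time': 0.0, 'qpos': array([ 1.19797938e+00,  3.42723404e-01,  1.52503922e+00,  1.29506791e-05,
        1.27540043e+00, -1.45989894e-01]), 'qvel': array([-5.07882977e-04,  5.14954564e-04, -1.29858485e-03, -9.56289895e-05,
       -1.27338228e-03,  3.61371115e-04]), 'effort': array([-2.66497394e-03, -4.31242275e+01, -2.44206047e+01,  7.15786382e-02,
        5.60402346e-02, -8.17010391e-05]), 'ee_pos': array([117.91927676, 511.2612134 , 291.5367871 ]), 'tool_rot': array([ 0.70241701,  0.07948944,  0.70271031, -0.08056049]), 'force': array([-0.73887716, -0.23910529,  0.8605023 ]), 'torque': array([-0.00378801, -0.00385441, -0.02206908]), 'grip_width': 0.9972737763251914}
scene bottle_center [(0.86, [264, 137, 32, 52]), (0.61, [290, 108, 34, 46]), (0.58, [294, 182, 23, 33]), (0.49, [174, 200, 39, 27])] [(0.97, [196.9, 304.7]), (0.93, [160.9, 283.4]), (0.63, [132.7, 310.1])]
scene cap_center [(0.73, [267, 206, 18, 17]), (0.59, [317, 184, 19, 20]), (0.56, [298, 174, 17, 18])] [(0.69, [194.3, 322.7]), (0.6, [215.4, 271.0]), (0.56, [179.9, 306.6])]
scene holder_floor [(0.62, [171, 199, 42, 28])] [(0.94, [215.1, 192.3])]
top bottle_center [(0.8, [120, 249, 42, 32]), (0.59, [176, 220, 42, 30]), (0.57, [178, 167, 22, 32])] [(0.75, [264.6, 139.2]), (0.65, [180.6, 186.1])]
top cap_center [(0.82, [152, 180, 21, 10]), (0.71, [217, 176, 19, 13]), (0.61, [252, 180, 11, 43]), (0.58, [174, 167, 21, 24])] [(0.88, [175.9, 183.6]), (0.74, [181.2, 224.9]), (0.65, [186.3, 162.5])]
top holder_floor [(0.9, [285, 199, 41, 37])] [(0.63, [217.5, 309.0])]
```

```bash
python3 - <<'E'
from h import *
a=np.load('scene0i.npy'); save('s_crop',cv2.resize(a[90:260,140:380],(800,567),interpolation=cv2.INTER_CUBIC))
a=np.load('top0i.npy'); save('t_crop',cv2.resize(a[130:310,100:340],(800,600),interpolation=cv2.INTER_CUBIC))
E
```

```text
(no output)
```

View pics/s_crop.png

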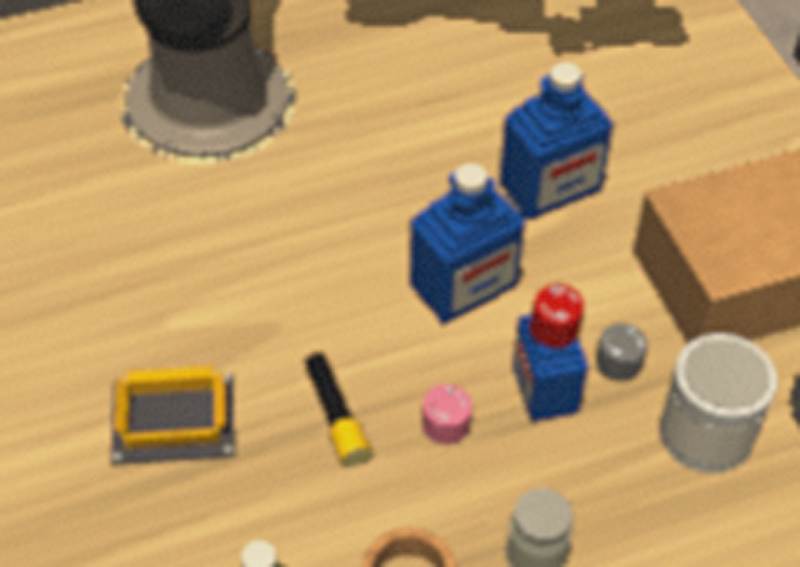

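View pics/t_crop.png

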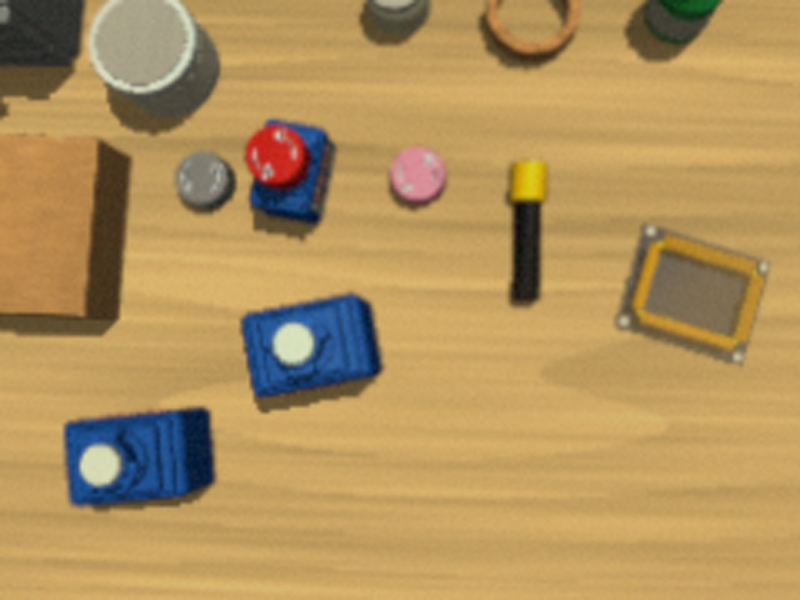

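View pics/scene0.png

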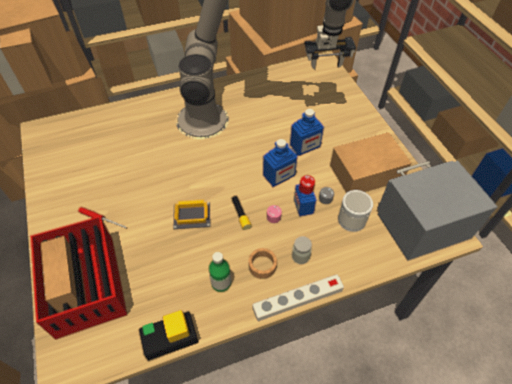

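Three blue bottles in the scene picture: (305,197) with a red cap, and (280,162) and (307,132), which are bigger and have white caps. The one at (305,197) fits because it is the smallest and its cap is red. The pink (274,214) and grey (327,194) loose caps are look-alikes. The holder is at (192,214). Next I'll measure and make an enlarged crop.

```bash
python3 - <<'E'
from h import *
for c in ['scene','top']:
    X=np.load(c+'0.npy');p=np.load(c+'0i.npy');hsv=cv2.cvtColor(p,cv2.COLOR_RGB2HSV)
    x0,x1,y0,y1=(290,325,170,220) if c=='scene' else (170,202,160,202)
    m=np.zeros(p.shape[:2],bool);m[y0:y1,x0:x1]=1
    H,S,V=[hsv[...,i].astype(int) for i in range(3)]
    red=m&((H<8)|(H>172))&(S>150)&(X[...,2]>115)
    P=X[red]; top=P[P[:,2]>152]
    print(c,'cap n',len(P),'top',len(top),np.nanmedian(top,0),top.min(0),top.max(0), P.min(0),P.max(0))
    blue=m&(H>100)&(H<130)&(S>120)
    P=X[blue];P=P[P[:,2]>15]
    print('blue n',len(P),np.percentile(P,[2,98],axis=0))
    print(' rect',cv2.minAreaRect(P[:,:2].astype(np.float32)))
    sh=P[(P[:,2]>100)&(P[:,2]<118)]; print(' sh',len(sh),cv2.minAreaRect(sh[:,:2].astype(np.float32)))
    x0,x1,y0,y1=(165,220,195,232) if c=='scene' else (280,335,190,245)
    m[:]=0;m[y0:y1,x0:x1]=1
    ye=m&(H>15)&(H<32)&(S>190)&(X[...,2]>20)
    P=X[ye];print('yellow',len(P),P[:,2].min(),P[:,2].max(),cv2.minAreaRect(P[:,:2].astype(np.float32)))
    ho=m&(X[...,2]>2.5); 
    fl=m&(S<90)
    P=X[fl];P=P[P[:,2]<15];print('grey',len(P),cv2.minAreaRect(P[:,:2].astype(np.float32)),np.median(P,0))
a=np.load('scene0i.npy'); save('c1',cv2.resize(a[165:225,280:345],None,fx=9,fy=9,interpolation=cv2.INTER_CUBIC))
X=np.load('top0.npy')
for n,(r,c0) in dict(flash=(185,258),flash2=(210,258),pink=(182,225),grey=(184,161),big=(233,188)).items(): print(n,X[r,c0])
E
```

```text
scene cap n 187 top 115 [584.37504085 224.86368787 159.67521008] [555.64938435 200.05275755 152.30595902] [605.49063349 252.35807463 168.08564667] [555.64938435 200.05275755 118.61942214] [607.49059075 252.35807463 168.08564667]
blue n 313 [[557.32027784 194.87033321  19.52646801]
 [625.24075653 244.6341008  110.73792669]]
 rect ((586.1201171875, 224.01470947265625), (53.56717300415039, 77.58464050292969), 82.43315124511719)
 sh 68 ((590.2521362304688, 210.91018676757812), (79.21847534179688, 43.107826232910156), 29.35384750366211)
yellow 242 20.06102619616215 44.052457354983304 ((471.084716796875, -175.58212280273438), (114.06501770019531, 93.08599853515625), 74.8914566040039)
grey 454 ((474.912841796875, -177.03524780273438), (130.9314422607422, 114.31358337402344), 73.3066635131836) [ 479.17763044 -174.33602019    5.62273349]
top cap n 223 top 208 [579.91224466 225.94129856 159.60458761] [553.25548021 200.16352245 152.44988074] [605.78850462 252.28747476 165.23424442] [553.25548021 199.09243741 133.86084626] [605.78850462 252.28747476 165.23424442]
blue n 217 [[537.87942286 195.13622476  40.09796147]
 [616.14699139 255.16791297 114.89443974]]
 rect ((580.0258178710938, 225.27789306640625), (56.29401779174805, 81.54484558105469), 80.36595916748047)
 sh 74 ((581.5217895507812, 225.74952697753906), (50.28517150878906, 68.90292358398438), 80.48738861083984)
yellow 114 27.01671767939816 42.7644549340547 ((476.40106201171875, -175.42214965820312), (113.55900573730469, 85.01406860351562), 75.26927185058594)
grey 427 ((475.90234375, -177.04873657226562), (133.410400390625, 108.10496520996094), 74.03953552246094) [ 480.98960888 -164.86837092    4.63683213]
flash [578.20058508  -5.1950706   38.73847483]
flash2 [495.66176796  -7.55864008  29.1817427 ]
pink [584.76662219 104.73827824  40.69697643]
grey [571.05627557 316.62573484  46.46713571]
big [410.48991662 195.42186758 191.74872535]
```

View pics/c1.png

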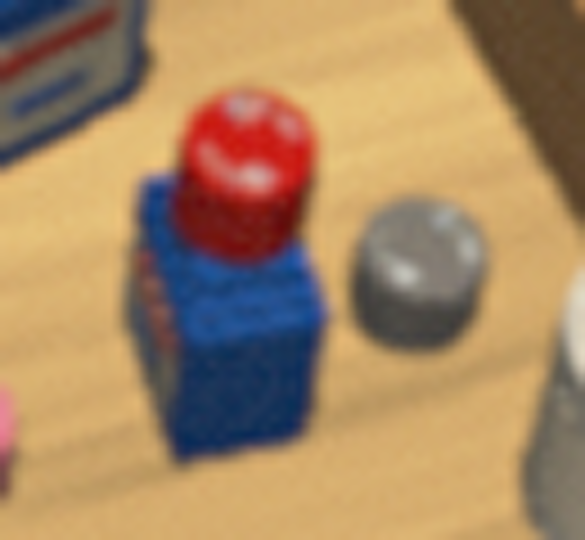

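The crop confirms the small bottle with the red cap, with the pink and grey loose caps separate from it. I'll compute the geometry and move to a viewing pose above the bottle.

```bash
cat >> h.py <<'E'
from scipy.spatial.transform import Rotation as Ro
def rot(q): return Ro.from_quat([q[1],q[2],q[3],q[0]])
def down(yaw): # tool y (jaw) direction at yaw deg in world; x down
    y=np.array([np.cos(np.radians(yaw)),np.sin(np.radians(yaw)),0]);x=np.array([0,0,-1.]);z=np.cross(x,y)
    return Ro.from_matrix(np.stack([x,y,z],1))
def plan(pos,yaw,frm=None):
    s=observe() if frm is None else frm
    R=rot(s['tool_rot']); p=np.array(s['ee_pos'])
    sh=R.inv().apply(np.array(pos)-p); rv=(R.inv()*down(yaw)).as_rotvec()
    print('shift/300',np.round(sh/300,4),'turn/pi',np.round(rv/np.pi,4),'deg',np.degrees(np.linalg.norm(rv)))
def st():
    s=observe();M=rot(s['tool_rot']).as_matrix()
    print('t',round(s['time'],2),'p',s['ee_pos'].round(1),'yaw',round(np.degrees(np.arctan2(M[1,1],M[0,1])),2),'down',M[:,0].round(4),'F',s['force'].round(1),'T',s['torque'].round(2),'w',round(s['grip_width'],3),'q',s['qpos'].round(2))
E
python3 - <<'E'
from h import *
st()
i=camera_info('wrist');R=np.array(i['R']);t=np.array(i['t'])
s=observe();Rt=rot(s['tool_rot'])
c=-R.T@t
print('cam in tool',Rt.inv().apply(c-s['ee_pos']),'cam z in tool',Rt.inv().apply(R[2]),'camx in tool',Rt.inv().apply(R[0]),i['K'])
plan([581,226,300],80)
plan([581,226,300],-100)
E
```

```text
t 0.7 p [118.  511.6 292.3] yaw 77.01 down [ 0.e+00  1.e-04 -1.e+00] F [ 0.1 -0.6 -0.2] T [ 0.03 -0.   -0.05] w 1.0 q [ 1.2   0.34  1.52 -0.    1.28 -0.15]
cam in tool [-93.25501211  -1.23033536 -79.95269345] cam z in tool [9.54065588e-01 2.78411146e-05 2.99597820e-01] camx in tool [-2.09665669e-04  9.99999813e-01  5.74749476e-04] [[299.62056475   0.         257.98373203]
 [  0.         299.62056475 190.54826742]
 [  0.           0.           1.        ]]
shift/300 [-0.0258 -0.5806  1.7177] turn/pi [-0.0166  0.     -0.    ] deg 2.99263590800992
shift/300 [-0.0258 -0.5806  1.7177] turn/pi [ 9.834e-01 -1.000e-04 -0.000e+00] deg 177.00737052367037
```

Request:
step_arm([
  {"x":0,"y":-0.29,"z":0.86,"rx":-0.016},
  {"x":-0.03,"y":-0.29,"z":0.86,"rx":-0.016},
  {"x":-0.05,"y":-0.29,"z":0.86,"rx":-0.016},
  {"x":-0.05,"y":-0.29,"z":0.86,"rx":-0.016},
  {"x":-0.05,"y":-0.29,"z":0.86,"rx":-0.016},
])

```text
invalid input
```

```bash
python3 - <<'E'
from h import *
st();plan([581,226,310],80)
E
```

```text
t 0.7 p [118.  511.6 292.3] yaw 77.01 down [ 0.e+00  1.e-04 -1.e+00] F [ 0.1 -0.6 -0.2] T [ 0.03 -0.   -0.05] w 1.0 q [ 1.2   0.34  1.52 -0.    1.28 -0.15]
shift/300 [-0.0592 -0.5806  1.7177] turn/pi [-0.0166  0.     -0.    ] deg 2.99263590800992
```

Rows probably need all six keys.

Request:
step_arm([
  {"x":-0.05,"y":-0.29,"z":0.86,"rx":-0.016,"ry":0,"rz":0},
  {"x":-0.05,"y":-0.29,"z":0.86,"rx":-0.016,"ry":0,"rz":0},
  {"x":-0.05,"y":-0.29,"z":0.86,"rx":-0.016,"ry":0,"rz":0},
  {"x":-0.05,"y":-0.29,"z":0.86,"rx":-0.016,"ry":0,"rz":0},
  {"x":-0.05,"y":-0.29,"z":0.86,"rx":-0.016,"ry":0,"rz":0},
])

```text
time: 1.32
ee_pos: [352.5, 366.9, 307.5]
tool_rot: [0.705, 0.064, 0.704, -0.063]
force: [0.1, 1.0, -0.4]
grip_width: 1.001
```

```bash
python3 - <<'E'
from h import *
st();plan([581,226,310],80)
E
```

```text
t 1.32 p [352.5 366.9 307.5] yaw 79.68 down [ 1.e-03  1.e-04 -1.e+00] F [ 0.1  1.  -0.4] T [ 0.02  0.03 -0.04] w 1.001 q [ 0.65  0.3   1.54 -0.    1.3  -0.74]
shift/300 [-0.0077 -0.3257  0.8334] turn/pi [-0.0018  0.0003 -0.0001] deg 0.320578898132007
```

Request:
step_arm([
  {"x":-0.01,"y":-0.31,"z":0.82,"rx":0,"ry":0,"rz":0},
  {"x":-0.01,"y":-0.31,"z":0.82,"rx":0,"ry":0,"rz":0},
  {"x":-0.01,"y":-0.31,"z":0.82,"rx":0,"ry":0,"rz":0},
  {"x":-0.01,"y":-0.31,"z":0.82,"rx":0,"ry":0,"rz":0},
  {"x":-0.01,"y":-0.31,"z":0.82,"rx":0,"ry":0,"rz":0},
  {"x":-0.01,"y":-0.31,"z":0.82,"rx":0,"ry":0,"rz":0},
  {"x":-0.01,"y":-0.31,"z":0.82,"rx":0,"ry":0,"rz":0},
])

```text
time: 2.2
ee_pos: [574.5, 235.1, 310.4]
tool_rot: [0.704, 0.062, 0.705, -0.062]
force: [-0.1, 0.1, -0.5]
grip_width: 1.0
```

```bash
python3 - <<'E'
from h import *
st()
p,d=capture('wrist');X=cloud('wrist',d);save('w1',p);np.save('w1.npy',X);np.save('w1i.npy',p)
st()
hsv=cv2.cvtColor(p,cv2.COLOR_RGB2HSV);H,S,V=[hsv[...,i].astype(int) for i in range(3)]
near=np.hypot(X[...,0]-581,X[...,1]-226)<75
red=near&((H<8)|(H>172))&(S>120)&(X[...,2]>154)
P=X[red];print(len(P),np.median(P,0),P.min(0),P.max(0),cv2.minEnclosingCircle(P[:,:2].astype(np.float32)))
b=near&(X[...,2]>100)&(X[...,2]<118)
P=X[b];print(len(P),np.median(P[:,2]),cv2.minAreaRect(P[:,:2].astype(np.float32)))
b=near&(X[...,2]>20)&(X[...,2]<118)
P=X[b];print(len(P),np.median(P[:,2]),cv2.minAreaRect(P[:,:2].astype(np.float32)))
E
```

```text
t 2.2 p [574.5 235.1 310.4] yaw 79.97 down [-6.e-04  3.e-04 -1.e+00] F [-0.1  0.1 -0.5] T [ 0.03  0.   -0.05] w 1.0 q [ 0.26  0.51  1.21  0.    1.42 -1.13]
t 2.25 p [574.5 235.3 310.6] yaw 79.99 down [-2.e-04  4.e-04 -1.e+00] F [-0.  -0.4  1.3] T [ 0.06 -0.    0.02] w 1.001 q [ 0.27  0.51  1.21  0.    1.42 -1.13]
2507 [579.31055107 226.7097209  160.91621216] [554.0833148  200.54278651 154.0083158 ] [607.3984373  252.68455858 163.07197699] ((580.418212890625, 226.6535186767578), 27.158403396606445)
835 103.41985011293632 ((558.9601440429688, 229.375244140625), (51.78596496582031, 27.276376724243164), 80.99349975585938)
2005 95.45031880726371 ((567.141357421875, 248.82901000976562), (103.8736572265625, 82.13984680175781), 43.100460052490234)
```

View pics/w1.png

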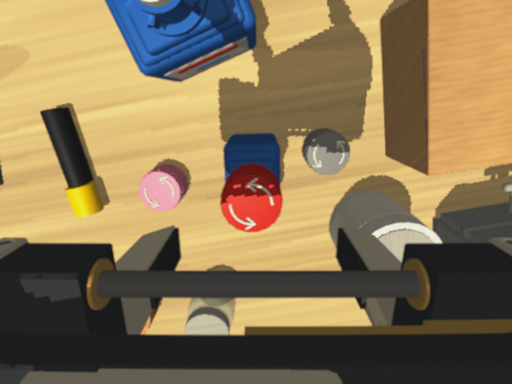

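Wrist picture: the red cap is at (251,197) with the blue shoulder behind it at (252,155), and the fingers clear both. Cap axis is at (580.4, 226.6).

```bash
python3 - <<'E'
from h import *
plan([580.4,226.6,188],80.5)
E
```

```text
shift/300 [ 0.4085 -0.0251  0.0246] turn/pi [-0.0028 -0.0001 -0.0001] deg 0.5105988569304385
```

Request:
step_arm([
  {"x":0.1,"y":-0.025,"z":0.0245,"rx":-0.003,"ry":0,"rz":0},
  {"x":0.2,"y":-0.025,"z":0.0245,"rx":-0.003,"ry":0,"rz":0},
  {"x":0.3,"y":-0.025,"z":0.0245,"rx":-0.003,"ry":0,"rz":0},
  {"x":0.36,"y":-0.025,"z":0.0245,"rx":-0.003,"ry":0,"rz":0},
  {"x":0.4085,"y":-0.025,"z":0.0245,"rx":-0.003,"ry":0,"rz":0},
  {"x":0.4085,"y":-0.025,"z":0.0245,"rx":-0.003,"ry":0,"rz":0},
  {"x":0.4085,"y":-0.025,"z":0.0245,"rx":-0.003,"ry":0,"rz":0},
])

```text
time: 3.12
ee_pos: [581.8, 225.8, 188.7]
tool_rot: [0.705, 0.059, 0.704, -0.059]
force: [0.4, 0.9, 0.5]
grip_width: 1.004
```

```bash
python3 - <<'E'
from h import *
st();plan([580.4,226.6,188],80.5)
E
```

```text
t 3.12 p [581.8 225.8 188.7] yaw 80.45 down [ 1.5e-03  5.0e-04 -1.0e+00] F [0.4 0.9 0.5] T [ 0.02  0.   -0.02] w 1.004 q [ 0.25  0.61  1.38  0.    1.15 -1.16]
shift/300 [ 0.0022  0.002  -0.0052] turn/pi [-0.0003  0.0005 -0.0002] deg 0.10278458352970789
```

Request:
step_arm([
  {"x":0.002,"y":0.001,"z":-0.003,"rx":0,"ry":0,"rz":0},
  {"x":0.002,"y":0.001,"z":-0.003,"rx":0,"ry":0,"rz":0},
  {"x":0.002,"y":0.001,"z":-0.003,"rx":0,"ry":0,"rz":0},
  {"x":0.002,"y":0.001,"z":-0.003,"rx":0,"ry":0,"rz":0},
  {"x":0.002,"y":0.001,"z":-0.003,"rx":0,"ry":0,"rz":0},
  {"x":0.002,"y":0.001,"z":-0.003,"rx":0,"ry":0,"rz":0},
], hand=0.3)

```text
time: 3.88
ee_pos: [580.9, 226.0, 187.2]
tool_rot: [0.705, 0.059, 0.705, -0.059]
force: [0.5, 2.6, 0.5]
grip_width: 0.59
```

```bash
python3 - <<'E'
from h import *
st()
E
```

```text
t 3.88 p [580.9 226.  187.2] yaw 80.43 down [ 4.e-04  5.e-04 -1.e+00] F [0.5 2.6 0.5] T [ 0.32 -0.05  0.03] w 0.59 q [ 0.25  0.61  1.38  0.    1.15 -1.16]
```

Request:
step_arm([
  {"x":-0.01,"y":0,"z":0,"rx":0,"ry":0,"rz":0},
  {"x":-0.06,"y":0,"z":0,"rx":0,"ry":0,"rz":0},
  {"x":-0.14,"y":0,"z":0,"rx":0,"ry":0,"rz":0},
  {"x":-0.22,"y":0,"z":0,"rx":0,"ry":0,"rz":0},
  {"x":-0.28,"y":0,"z":0,"rx":0,"ry":0,"rz":0},
  {"x":-0.3,"y":0,"z":0,"rx":0,"ry":0,"rz":0},
  {"x":-0.3,"y":0,"z":0,"rx":0,"ry":0,"rz":0},
  {"x":-0.3,"y":0,"z":0,"rx":0,"ry":0,"rz":0},
], hand=0)

```text
time: 4.88
ee_pos: [580.4, 225.7, 276.1]
tool_rot: [0.704, 0.059, 0.705, -0.059]
force: [0.1, -0.1, -4.3]
grip_width: 0.585
```

```bash
python3 - <<'E'
from h import *
st()
p,d=capture('wrist');save('w2',p);X=cloud('wrist',d)
b=(np.hypot(X[...,0]-581,X[...,1]-226)<60)&(X[...,2]>184)&(X[...,2]<210)
P=X[b];print(len(P),np.median(P[:,2]),cv2.minAreaRect(P[:,:2].astype(np.float32)))
st()
plan([476,-176,277],80.5-95)
p,d=capture('scene');save('s2',cv2.resize(p[90:260,140:380],(800,567),interpolation=cv2.INTER_CUBIC))
E
```

```text
t 4.88 p [580.4 225.7 276.1] yaw 80.42 down [-1.8e-03 -4.0e-04 -1.0e+00] F [ 0.1 -0.1 -4.3] T [ 0.03  0.03 -0.  ] w 0.585 q [ 0.25  0.54  1.26  0.    1.35 -1.16]
3043 192.02499069608962 ((558.9205322265625, 228.18777465820312), (55.02549743652344, 39.490169525146484), 80.8365478515625)
t 4.92 p [580.4 225.7 276.1] yaw 80.42 down [-1.8e-03 -4.0e-04 -1.0e+00] F [ 0.3 -0.1 -4.8] T [-0.04  0.02 -0.01] w 0.587 q [ 0.25  0.54  1.26  0.    1.35 -1.16]
shift/300 [-0.0018 -1.3782 -0.1205] turn/pi [ 5.273e-01 -2.000e-04  6.000e-04] deg 94.92080900536322
```

View pics/w2.png

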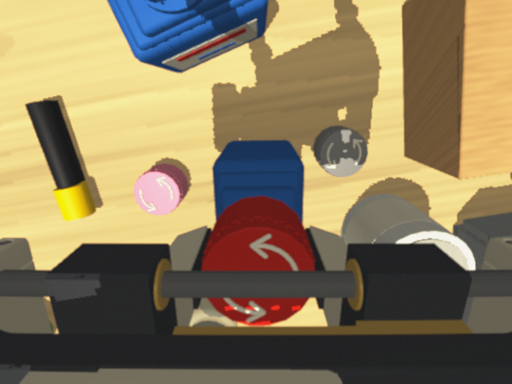

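View pics/s2.png

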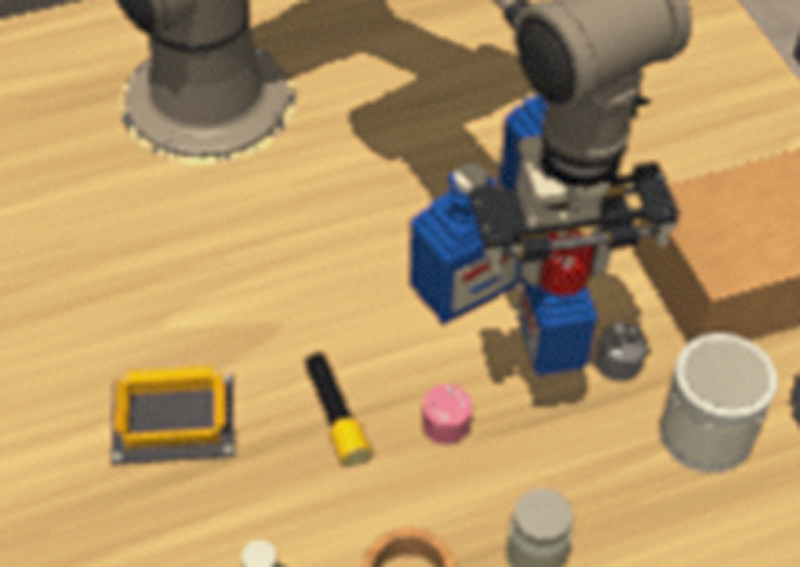

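Held upright, with the bottle's underside about 88 mm up and aligned with the tool within about 0.5°. Now I'll locate the green bottle and the jar relative to the path.

```bash
python3 - <<'E'
from h import *
X=np.load('top0.npy');p=np.load('top0i.npy')
m=(X[...,2]>12)&(X[...,1]<150)&(X[...,0]>300)
n,l,s,c=cv2.connectedComponentsWithStats(m.astype(np.uint8))
for i in range(1,n):
    if s[i,4]>20:
        P=X[l==i];print(c[i].round(),s[i,4],np.nanpercentile(P,[2,98],axis=0).round())
i=camera_info('wrist');R=np.array(i['R']);s=observe();Rt=rot(s['tool_rot']);c=-R.T@np.array(i['t'])
ct=Rt.inv().apply(c-s['ee_pos']);RT=R@Rt.as_matrix()
for pos,yaw in [((560,-80,277),80.5),((560,-110,277),80.5),((570,-130,277),60),((540,-120,277),60)]:
    Rn=down(yaw).as_matrix();cn=np.array(pos)+Rn@ct
    for dx,dy in [(0,0),(60,60),(60,-60),(-60,60),(-60,-60)]:
        q=np.array(i['K'])@(RT@Rn.T@(np.array([476+dx,-176+dy,35])-cn));print((q[:2]/q[2]).round(),end=' ')
    print()
E
```

```text
[360. 100.] 1415 [[ 844. -434.   18.]
 [ 929. -279.  113.]]
[250.  92.] 1053 [[886. -84.  15.]
 [932. 145.  45.]]
[305. 127.] 561 [[ 736. -183.   18.]
 [ 790. -122.  191.]]
[220. 128.] 343 [[736. 101.  20.]
 [794. 149.  94.]]
[259. 133.] 354 [[711. -48.  15.]
 [802.  37.  49.]]
[432. 174.] 7593 [[ 471. -686.   26.]
 [ 766. -468.  168.]]
[226. 182.] 214 [[561.  78.  18.]
 [611. 128.  46.]]
[257. 197.] 393 [[468. -22.  19.]
 [603.  12.  40.]]
[310. 217.] 405 [[ 427. -237.   15.]
 [ 527. -117.   41.]]
[210. 233.] 157 [[386. 134.  23.]
 [455. 150. 134.]]
[384. 235.] 29 [[ 401. -464.   12.]
 [ 449. -416.   18.]]
[407. 257.] 225 [[ 312. -558.   13.]
 [ 395. -478.   27.]]
[159. 109.] [224. 154.] [122. 171.] [201.  38.] [87. 60.] 
[186. 104.] [250. 150.] [147. 167.] [230.  33.] [115.  54.] 
[179. 117.] [255. 138.] [166. 189.] [195.  34.] [101.  96.] 
[187. 146.] [260. 165.] [174. 214.] [203.  67.] [111. 126.]
```

Request:
step_arm([
  {"x":0,"y":-0.1,"z":0.01,"rx":0,"ry":0,"rz":0},
  {"x":0,"y":-0.25,"z":0.03,"rx":0,"ry":0,"rz":0},
  {"x":0,"y":-0.4,"z":0.06,"rx":0,"ry":0,"rz":0},
  {"x":0,"y":-0.55,"z":0.09,"rx":0,"ry":0,"rz":0},
  {"x":0,"y":-0.7,"z":0.12,"rx":0,"ry":0,"rz":0},
  {"x":0,"y":-0.85,"z":0.15,"rx":0,"ry":0,"rz":0},
  {"x":0,"y":-0.95,"z":0.17,"rx":0,"ry":0,"rz":0},
])

```text
time: 5.85
ee_pos: [583.4, -65.9, 276.6]
tool_rot: [0.704, 0.059, 0.705, -0.06]
force: [-0.2, 0.7, -3.6]
grip_width: 0.591
```

```bash
python3 - <<'E'
from h import *
st();plan([585,-170,277],80.5)
E
```

```text
t 5.85 p [583.4 -65.9 276.6] yaw 80.34 down [-8.e-04 -1.e-04 -1.e+00] F [-0.2  0.7 -3.6] T [ 0.01 -0.06 -0.01] w 0.591 q [-0.24  0.47  1.37 -0.    1.3  -1.64]
shift/300 [-0.0014 -0.3414  0.0634] turn/pi [-0.0009 -0.0002  0.0001] deg 0.16205290374233233
```

Request:
step_arm([
  {"x":0,"y":-0.15,"z":0.03,"rx":0,"ry":0,"rz":0},
  {"x":0,"y":-0.28,"z":0.055,"rx":0,"ry":0,"rz":0},
  {"x":0,"y":-0.33,"z":0.06,"rx":0,"ry":0,"rz":0},
  {"x":0,"y":-0.33,"z":0.06,"rx":0,"ry":0,"rz":0},
  {"x":0,"y":-0.33,"z":0.06,"rx":0,"ry":0,"rz":0},
])

```text
time: 6.48
ee_pos: [585.0, -163.1, 276.9]
tool_rot: [0.705, 0.059, 0.705, -0.058]
force: [-0.2, 0.4, -4.0]
grip_width: 0.588
```

```bash
python3 - <<'E'
from h import *
st()
p,d=capture('wrist');X=cloud('wrist',d);save('w3',p);np.save('w3.npy',X);np.save('w3i.npy',p)
st();print(tip_of('wrist','holder_floor')[:2])
hsv=cv2.cvtColor(p,cv2.COLOR_RGB2HSV);H,S,V=[hsv[...,i].astype(int) for i in range(3)]
near=np.hypot(X[...,0]-476,X[...,1]+176)<100
ye=near&(X[...,2]>33)&(X[...,2]<44);P=X[ye];print(len(P),cv2.minAreaRect(P[:,:2].astype(np.float32)),P[:,2].max())
f=near&(X[...,2]>2.5)&(X[...,2]<8);P=X[f];print(len(P),cv2.minAreaRect(P[:,:2].astype(np.float32)),np.median(P[:,2]))
# inner floor component
n,l,s,c=cv2.connectedComponentsWithStats((f).astype(np.uint8))
for i in range(1,n):
    if s[i,4]>100:
        P=X[l==i];print(c[i],s[i,4],np.median(P,0),cv2.minAreaRect(P[:,:2].astype(np.float32)))
E
```

```text
t 6.47 p [ 585.  -163.1  276.9] yaw 80.48 down [-4.e-04  1.e-03 -1.e+00] F [-0.2  0.4 -4. ] T [0.02 0.01 0.01] w 0.588 q [-0.4   0.51  1.31  0.    1.33 -1.8 ]
t 6.53 p [ 585.  -162.9  277. ] yaw 80.51 down [-2.e-04  7.e-04 -1.e+00] F [-0.4  0.2 -4.5] T [ 0.01  0.01 -0.01] w 0.585 q [-0.4   0.51  1.31  0.    1.33 -1.8 ]
[{'location': [75.8, 229.4], 'conf': 0.7}]
3380 ((475.5921936035156, -179.12689208984375), (118.87852478027344, 91.36201477050781), 74.1375732421875) 42.248826755545984
7337 ((485.332275390625, -177.65020751953125), (198.2746124267578, 167.87872314453125), 79.92716979980469) 5.824834878812318
[242.69012548  79.27441353] 1833 [ 500.87922589 -154.28228065    5.87285587] ((475.9915771484375, -178.66339111328125), (137.12451171875, 112.16973876953125), 73.9122085571289)
[228.80131703  72.45587959] 5315 [ 474.25102567 -179.24731662    5.84116953] ((475.6429443359375, -179.22238159179688), (95.694580078125, 67.85710906982422), 74.09735107421875)
```

View pics/w3.png

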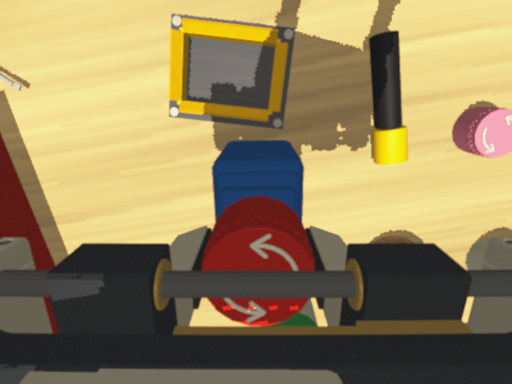

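Wrist picture: holder centred at about (229,73), and its inner floor rectangle measures 95.7×67.9 mm, matching the given 96×68. It is centred at (475.6, −179.2) with the long axis at 74.1°. Bottle's short axis must go to −15.9°, so tool yaw ≈ −16.3°.

```bash
python3 - <<'E'
from h import *
plan([475.5,-179.8,277],-16.3)
E
```

```text
shift/300 [ 3.000e-04 -1.157e-01 -3.510e-01] turn/pi [ 5.379e-01 -2.000e-04 -1.000e-04] deg 96.81680760187646
```

Request:
step_arm([
  {"x":0,"y":-0.01,"z":-0.03,"rx":0.05,"ry":0,"rz":0},
  {"x":0,"y":-0.02,"z":-0.07,"rx":0.1,"ry":0,"rz":0},
  {"x":0,"y":-0.04,"z":-0.12,"rx":0.15,"ry":0,"rz":0},
  {"x":0,"y":-0.06,"z":-0.18,"rx":0.205,"ry":0,"rz":0},
  {"x":0,"y":-0.08,"z":-0.24,"rx":0.26,"ry":0,"rz":0},
  {"x":0,"y":-0.1,"z":-0.3,"rx":0.315,"ry":0,"rz":0},
  {"x":0,"y":-0.11,"z":-0.335,"rx":0.37,"ry":0,"rz":0},
  {"x":0,"y":-0.116,"z":-0.351,"rx":0.42,"ry":0,"rz":0},
  {"x":0,"y":-0.116,"z":-0.351,"rx":0.47,"ry":0,"rz":0},
  {"x":0,"y":-0.116,"z":-0.351,"rx":0.515,"ry":0,"rz":0},
])

```text
time: 7.82
ee_pos: [475.5, -180.1, 277.4]
tool_rot: [0.443, 0.552, 0.443, -0.551]
force: [0.1, -0.3, -5.2]
grip_width: 0.59
```

```bash
python3 - <<'E'
from h import *
st();plan([475.5,-179.8,245],-16.3)
E
```

```text
t 7.83 p [ 475.5 -180.1  277.4] yaw -12.47 down [ 7.e-04 -1.e-04 -1.e+00] F [ 0.1 -0.3 -5.2] T [-0.1   0.04 -0.06] w 0.59 q [-0.51  0.32  1.59  0.    1.22 -0.3 ]
shift/300 [ 0.1081 -0.0002 -0.0011] turn/pi [ 0.0213 -0.     -0.0002] deg 3.829385808370919
```

Finish the turn, lower to just above the holder, and check the bottle's yaw.

Request:
step_arm([
  {"x":0.03,"y":0,"z":-0.001,"rx":0.021,"ry":0,"rz":0},
  {"x":0.07,"y":0,"z":-0.001,"rx":0.021,"ry":0,"rz":0},
  {"x":0.1,"y":0,"z":-0.001,"rx":0.021,"ry":0,"rz":0},
  {"x":0.1,"y":0,"z":-0.001,"rx":0.021,"ry":0,"rz":0},
])

```text
time: 8.32
ee_pos: [475.1, -180.4, 246.1]
tool_rot: [-0.425, -0.564, -0.426, 0.565]
force: [-0.8, -0.4, -3.8]
grip_width: 0.584
```

```bash
python3 - <<'E'
from h import *
st()
p,d=capture('wrist');X=cloud('wrist',d);save('w4',p)
near=np.hypot(X[...,0]-475.5,X[...,1]+179.5)<60
b=near&(X[...,2]>150)&(X[...,2]<178);P=X[b];print(len(P),np.median(P[:,2]),cv2.minAreaRect(P[:,:2].astype(np.float32)))
near=np.hypot(X[...,0]-475.5,X[...,1]+179.5)<100
b=near&(X[...,2]>33)&(X[...,2]<44);P=X[b];print(len(P),cv2.minAreaRect(P[:,:2].astype(np.float32)))
st();plan([475.5,-179.8,195],-16.3)
p,d=capture('scene');save('s4',cv2.resize(p[120:240,140:310],(800,565),interpolation=cv2.INTER_CUBIC))
E
```

```text
t 8.32 p [ 475.1 -180.4  246.1] yaw -15.99 down [-0.0017  0.0011 -1.    ] F [-0.8 -0.4 -3.8] T [-0.06  0.11  0.02] w 0.584 q [-0.51  0.36  1.64  0.    1.15 -0.23]
3954 161.80103087738547 ((482.4155578613281, -160.82485961914062), (44.739444732666016, 59.3907585144043), 73.66184997558594)
1270 ((486.5303955078125, -142.92938232421875), (44.078773498535156, 90.48902893066406), 73.77056884765625)
t 8.38 p [ 475.4 -180.7  246.7] yaw -16.01 down [-6.e-04  5.e-04 -1.e+00] F [ 0.7  0.2 -4.3] T [-0.09  0.05 -0.03] w 0.584 q [-0.51  0.35  1.64  0.    1.15 -0.23]
shift/300 [ 0.1725 -0.0002 -0.0028] turn/pi [ 0.0016 -0.0001  0.0002] deg 0.29195201927424136
```

View pics/w4.png

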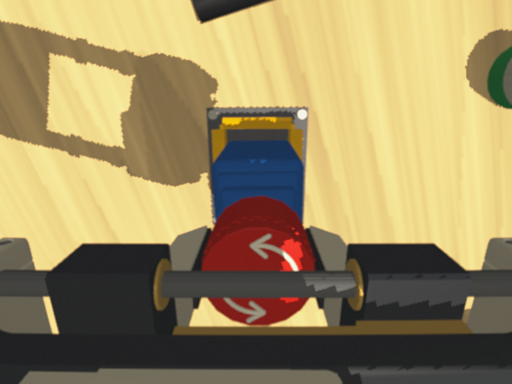

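View pics/s4.png

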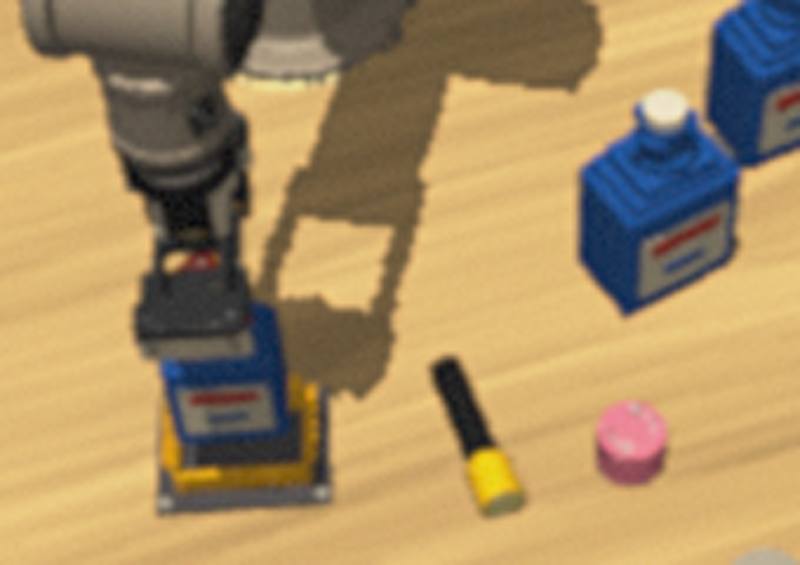

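Wrist and scene pictures agree: the bottle (at (257,180) in the wrist picture) sits over the nest. Bottle edge is at 73.7° and the holder's at 73.8°. Lowering now.

Request:
step_arm([
  {"x":0.03,"y":0,"z":-0.003,"rx":0,"ry":0,"rz":0},
  {"x":0.06,"y":0,"z":-0.003,"rx":0,"ry":0,"rz":0},
  {"x":0.09,"y":0,"z":-0.003,"rx":0,"ry":0,"rz":0},
  {"x":0.12,"y":0,"z":-0.003,"rx":0,"ry":0,"rz":0},
  {"x":0.145,"y":0,"z":-0.003,"rx":0,"ry":0,"rz":0},
  {"x":0.16,"y":0,"z":-0.003,"rx":0,"ry":0,"rz":0},
  {"x":0.165,"y":0,"z":-0.003,"rx":0,"ry":0,"rz":0},
  {"x":0.165,"y":0,"z":-0.003,"rx":0,"ry":0,"rz":0},
])

```text
time: 9.43
ee_pos: [475.7, -180.0, 197.6]
tool_rot: [0.425, 0.565, 0.425, -0.565]
force: [-0.2, 0.5, -4.5]
grip_width: 0.588
```

```bash
python3 - <<'E'
from h import *
st()
E
```

```text
t 9.43 p [ 475.7 -180.   197.6] yaw -16.05 down [ 2.e-04 -1.e-04 -1.e+00] F [-0.2  0.5 -4.5] T [-0.1   0.12 -0.01] w 0.588 q [-0.51  0.41  1.7   0.    1.03 -0.23]
```

Request:
step_arm([
  {"x":0.005,"y":0,"z":0,"rx":0,"ry":0,"rz":0},
  {"x":0.01,"y":0,"z":0,"rx":0,"ry":0,"rz":0},
  {"x":0.013,"y":0,"z":0,"rx":0,"ry":0,"rz":0},
  {"x":0.016,"y":0,"z":0,"rx":0,"ry":0,"rz":0},
  {"x":0.019,"y":0,"z":0,"rx":0,"ry":0,"rz":0},
  {"x":0.019,"y":0,"z":0,"rx":0,"ry":0,"rz":0},
])

```text
time: 10.18
ee_pos: [475.8, -180.0, 192.1]
tool_rot: [0.425, 0.565, 0.425, -0.565]
force: [0.3, -0.7, -1.6]
grip_width: 0.589
```

```bash
python3 - <<'E'
from h import *
st()
E
```

```text
t 10.18 p [ 475.8 -180.   192.1] yaw -16.05 down [ 5.e-04 -2.e-04 -1.e+00] F [ 0.3 -0.7 -1.6] T [-0.08  0.14  0.04] w 0.589 q [-0.51  0.42  1.71  0.    1.01 -0.23]
```

Request:
step_arm([
  {"x":0.005,"y":0,"z":0,"rx":0,"ry":0,"rz":0},
  {"x":0.01,"y":0,"z":0,"rx":0,"ry":0,"rz":0},
  {"x":0.015,"y":0,"z":0,"rx":0,"ry":0,"rz":0},
  {"x":0.02,"y":0,"z":0,"rx":0,"ry":0,"rz":0},
  {"x":0.021,"y":0,"z":0,"rx":0,"ry":0,"rz":0},
  {"x":0.021,"y":0,"z":0,"rx":0,"ry":0,"rz":0},
])

```text
time: 10.92
ee_pos: [476.6, -180.2, 187.1]
tool_rot: [0.426, 0.566, 0.424, -0.564]
force: [0.3, 1.7, 11.9]
grip_width: 0.59
```

```bash
python3 - <<'E'
from h import *
st()
E
```

```text
t 10.93 p [ 476.6 -180.2  187.1] yaw -16.05 down [ 0.0033 -0.0014 -1.    ] F [ 0.3  1.7 11.9] T [ 0.19  0.19 -0.02] w 0.59 q [-0.51  0.42  1.72  0.    1.   -0.23]
```

Request:
step_arm([
  {"x":0.006,"y":0,"z":0,"rx":0,"ry":0,"rz":0},
  {"x":0.006,"y":0,"z":0,"rx":0,"ry":0,"rz":0},
  {"x":0.006,"y":0,"z":0,"rx":0,"ry":0,"rz":0},
])

```text
time: 11.3
ee_pos: [476.6, -180.3, 185.7]
tool_rot: [0.426, 0.566, 0.424, -0.564]
force: [-0.3, 1.1, 12.9]
grip_width: 0.586
```

```bash
python3 - <<'E'
from h import *
st()
E
```

```text
t 11.3 p [ 476.6 -180.3  185.7] yaw -16.05 down [ 0.0035 -0.0016 -1.    ] F [-0.3  1.1 12.9] T [ 0.26  0.3  -0.08] w 0.586 q [-0.51  0.43  1.72  0.    0.99 -0.23]
```

Request:
step_arm([
  {"x":0,"y":0,"z":0,"rx":-0.03,"ry":0,"rz":0},
  {"x":0,"y":0,"z":0,"rx":-0.065,"ry":0,"rz":0},
  {"x":0,"y":0,"z":0,"rx":-0.1,"ry":0,"rz":0},
  {"x":0,"y":0,"z":0,"rx":-0.135,"ry":0,"rz":0},
  {"x":0,"y":0,"z":0,"rx":-0.17,"ry":0,"rz":0},
])

```text
time: 11.92
ee_pos: [476.9, -180.6, 185.9]
tool_rot: [0.562, 0.432, 0.558, -0.431]
force: [-0.1, 1.1, 12.6]
grip_width: 0.589
```

```bash
python3 - <<'E'
from h import *
st()
E
```

```text
t 11.93 p [ 476.9 -180.6  185.9] yaw 14.75 down [ 0.0046 -0.0025 -1.    ] F [-0.1  1.1 12.6] T [ 0.06  0.11 -0.04] w 0.589 q [-0.51  0.43  1.72  0.    0.99 -0.77]
```

Request:
step_arm([
  {"x":0,"y":0,"z":0,"rx":-0.035,"ry":0,"rz":0},
  {"x":0,"y":0,"z":0,"rx":-0.07,"ry":0,"rz":0},
  {"x":0,"y":0,"z":0,"rx":-0.105,"ry":0,"rz":0},
  {"x":0,"y":0,"z":0,"rx":-0.14,"ry":0,"rz":0},
  {"x":0,"y":0,"z":0,"rx":-0.17,"ry":0,"rz":0},
  {"x":0,"y":0,"z":0,"rx":-0.19,"ry":0,"rz":0},
  {"x":0,"y":0,"z":0,"rx":-0.19,"ry":0,"rz":0},
])

```text
time: 12.8
ee_pos: [477.0, -180.7, 185.9]
tool_rot: [0.664, 0.249, 0.66, -0.249]
force: [0.0, -0.2, 12.5]
grip_width: 0.589
```

```bash
python3 - <<'E'
from h import *
st()
p,d=capture('wrist');save('w5',p)
X=cloud('wrist',d)
b=(np.hypot(X[...,0]-476,X[...,1]+180)<60)&(X[...,2]>100)&(X[...,2]<118);P=X[b];print(len(P),np.median(P[:,2]),cv2.minAreaRect(P[:,:2].astype(np.float32)))
E
```

```text
t 12.8 p [ 477.  -180.7  185.9] yaw 48.79 down [ 0.0047 -0.0027 -1.    ] F [ 0.  -0.2 12.5] T [0.01 0.04 0.08] w 0.589 q [-0.51  0.43  1.72 -0.    0.99 -1.36]
2860 107.3822265655109 ((462.8091735839844, -168.46987915039062), (93.5804443359375, 44.83270263671875), 47.345245361328125)
```

View pics/w5.png

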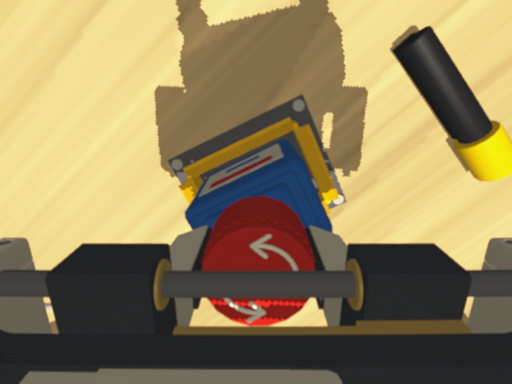

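Wrist picture: the bottle (265,195) is still square in the nest, and the cap arrows (270,250) sit the same in the gripper as before. So the cap turned about 65° with no slip and the bottle did not turn. Starting the lift slowly.

Request:
step_arm([
  {"x":-0.01,"y":0,"z":0,"rx":0,"ry":0,"rz":0},
  {"x":-0.02,"y":0,"z":0,"rx":0,"ry":0,"rz":0},
  {"x":-0.03,"y":0,"z":0,"rx":0,"ry":0,"rz":0},
  {"x":-0.04,"y":0,"z":0,"rx":0,"ry":0,"rz":0},
  {"x":-0.05,"y":0,"z":0,"rx":0,"ry":0,"rz":0},
  {"x":-0.05,"y":0,"z":0,"rx":0,"ry":0,"rz":0},
])

```text
time: 13.6
ee_pos: [475.7, -179.9, 198.7]
tool_rot: [0.662, 0.249, 0.662, -0.249]
force: [1.5, 0.6, -1.1]
grip_width: 0.584
```

```bash
python3 - <<'E'
from h import *
st()
p,d=capture('wrist');save('w6',p)
E
```

```text
t 13.6 p [ 475.7 -179.9  198.7] yaw 48.75 down [-0.e+00  3.e-04 -1.e+00] F [ 1.5  0.6 -1.1] T [ 0.01 -0.24 -0.02] w 0.584 q [-0.51  0.41  1.7   0.    1.03 -1.36]
```

View pics/w6.png

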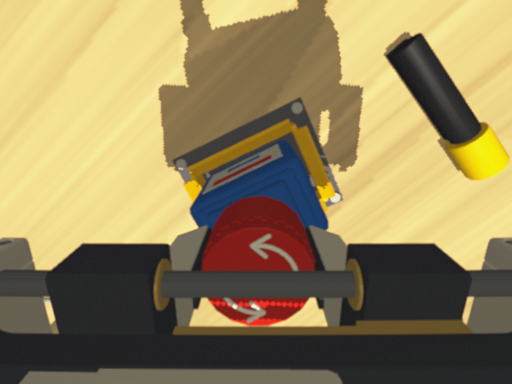

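Load is only about 1 N, so the cap is free and the bottle has stayed down (smaller in view, at (265,195)). Lifting on.

Request:
step_arm([
  {"x":-0.03,"y":0,"z":0,"rx":0,"ry":0,"rz":0},
  {"x":-0.06,"y":0,"z":0,"rx":0,"ry":0,"rz":0},
  {"x":-0.1,"y":0,"z":0,"rx":0,"ry":0,"rz":0},
  {"x":-0.16,"y":0,"z":0,"rx":0,"ry":0,"rz":0},
  {"x":-0.22,"y":0,"z":0,"rx":0,"ry":0,"rz":0},
  {"x":-0.28,"y":0,"z":0,"rx":0,"ry":0,"rz":0},
  {"x":-0.31,"y":0,"z":0,"rx":0,"ry":0,"rz":0},
  {"x":-0.31,"y":0,"z":0,"rx":0,"ry":0,"rz":0},
  {"x":-0.31,"y":0,"z":0,"rx":0,"ry":0,"rz":0},
])

```text
time: 14.78
ee_pos: [475.4, -179.8, 291.2]
tool_rot: [0.661, 0.249, 0.662, -0.249]
force: [-0.8, -0.1, 0.2]
grip_width: 0.59
```

```bash
python3 - <<'E'
from h import *
st()
p,d=capture('wrist');save('w7',p)
X=cloud('wrist',d)
b=(np.hypot(X[...,0]-476,X[...,1]+180)<75)&(X[...,2]>90)&(X[...,2]<125);P=X[b];print(len(P),np.median(P[:,2]),cv2.minAreaRect(P[:,:2].astype(np.float32)))
p,d=capture('scene');save('s7',cv2.resize(p[90:260,140:380],(800,567),interpolation=cv2.INTER_CUBIC))
st()
E
```

```text
t 14.78 p [ 475.4 -179.8  291.2] yaw 48.75 down [-1.e-03  6.e-04 -1.e+00] F [-0.8 -0.1  0.2] T [-0.07 -0.04 -0.01] w 0.59 q [-0.51  0.31  1.57  0.    1.26 -1.36]
3171 107.49121683717667 ((477.23529052734375, -181.2769012451172), (86.00438690185547, 60.23408508300781), 74.85677337646484)
t 14.88 p [ 475.4 -179.8  291.1] yaw 48.75 down [-1.2e-03  8.0e-04 -1.0e+00] F [-0.5 -0.4  0.1] T [-0.06 -0.    0.01] w 0.588 q [-0.51  0.31  1.57  0.    1.26 -1.36]
```

View pics/w7.png

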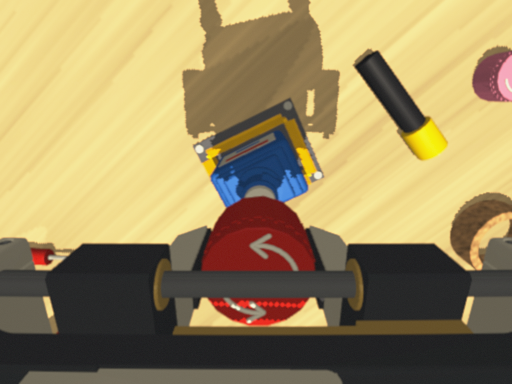

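View pics/s7.png

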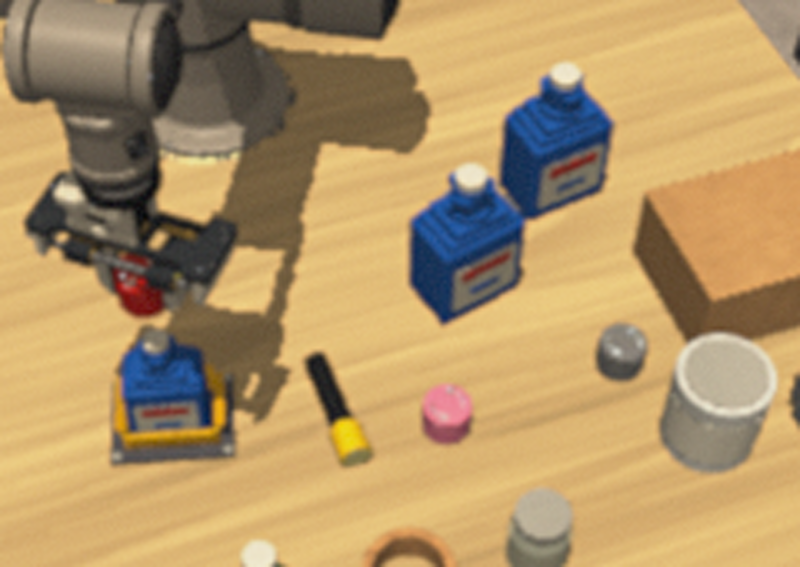

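Both pictures show the cap held over the bottle. In the scene picture the cap is at (140,285) and the bottle with its bare neck stands upright in the holder at (160,390). In the wrist picture the shoulder rectangle measures 86×60 mm at 74.9°, centred at (477, −181). The bystanders in view (scene picture) look unmoved.

```bash
python3 -c "
from rig import *
print(sign_off())"
```

```text
the job is handed in; nothing more can be done
None
```

The blue bottle is standing in the yellow holder, and its red cap is off, held upright in the gripper about 10 cm above where it sat. I handed the job in at about 15 s.

**What I did:**
- I carried the bottle by its locked cap and turned it about 96° clockwise to line up with the holder.
- I lowered it to gentle contact, so it was not dropped.
- I pressed the cap about 6 mm (about 13 N) and twisted it 65° anticlockwise.
- I then lifted it straight up, and the load stayed near zero, so it came off free.

**Last checks:**
- **Bottle:** it is upright, its shoulder is at the expected 86 × 60 mm, and it sits about 1° off the holder's direction. Its centre reads within about 2–3 mm of the holder's, which is inside the clearance.
- **Cap:** the gripper is still closed on it at about 54 mm, and it sits over the bottle within about 2 mm.
- **Other things:** everything visible near the work looked unmoved in the last picture, but I did not measure each thing again.

Nothing failed. My first move command was rejected because its rows lacked some fields, but the arm did not move.

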